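# Clip the push stick onto the snap hook

## Robot

A 6-joint arm with a two-finger parallel gripper is mounted at the origin on the work surface. World frame = base frame: x ahead of the robot, y to its left, z up, the work surface at z = 0. Lengths are in m, angles in degrees, forces in N, time in s.
With the tool pointing down it reaches from about 0.4 to 0.925 m from the base axis. Payload 3.4 kg.
Tool frame: the origin (TCP) lies at the very end of the fingers, on their centre line; the grasp point (between the pads) lies env.grasp_offset behind it (env.grasp_offset is the distance from the TCP to the grasp point, in m); x points along the fingers, z is the direction in which the jaws open and shut, and the axes are right-handed (so a half turn about x gives the same grasp; the last joint's range is limited). The gripper opens to 85 mm and grips with 20 to 120 N. Pads are 22 mm wide; open, the fingers measure 114 mm over their backs; the gripper's body (76 mm by 85 mm) begins 54 mm behind the grasp point. The pads swing forward as they close: fully open they stand 13 mm farther back than shut.
Start: joints at [-68.841, 17.578, 86.31, -0, 76.112, -4.211], TCP at [0.246, -0.52, 0.209] pointing down, gripper open.
Joint ranges: [-179.03, 179.03], [-60, 130.46], [8.19, 133.38], [-81.62, 261.62], [5.75, 156.47], [-153.77, 153.77]. Speed limits (degrees/s): [147.25, 147.25, 180, 180, 180, 180].

## Interface

Orientations are given as a 3x3 rotation matrix whose columns are the frame's x, y, z axes.
In Python, from rig import telemetry, eyes, hand_in, env gives the robot as it stands.
- The arm moves only by the tool apply_moves, never from a script. Its argument "deltas" is a list of rows, each a list of 4 numbers: the shift along the tool's x, y, z in mm, then the turn about the tool's x in degrees. In form: [[tx, ty, tz, spin], ...]. A call has 1 to 10 rows; each row shifts and turns the commanded pose from where the row before left it, along the tool's axes as they then stand; what a row does not reach is not made up. A row lasts 1/12 s, in which the tool goes at most 41.7 mm and 7.16 degrees, less where a joint would pass 70% of its speed; a pose out of reach is approached as far as the arm can. A call with a gripper value outside its range is refused whole. "jaw" is the opening, from 0 (shut) to 1 (fully open), set as the call begins (left out, the last holds). The fingers move at their own pace and stop on an object; the grip force is fixed at half the most. Time passes only in rows, so rows that do not move let the fingers close. It gives the time, the measured TCP pose, the force and the opening at its end, in the units of the state.
- telemetry.sense(): the state, without advancing time (a new reading comes with each control period).
- eyes.camera(name): name is "side" or "top" or "wrist"; returns (picture, depth): 480x640x3 uint8, blue, green, red; 480x640 float32, m along the optical axis (not along the pixel's ray), 0 where there is no reading.
- eyes.camera_model(name): a dict with "fov_y" (degrees; the focal length in pixels is half the picture's height over the tangent of half this angle, whatever the lens; pixels are square), "cx", "cy" (the principal point, pixels), "k1" (the pictures are not rectified: a ray, as slopes to the right and down, at radius r is drawn at 1 + k1 r^2 times it, then the intrinsics apply), "eye" and "orientation" of the camera in the world; the wrist camera has in their place "mount" (4x4, takes a point from camera to tool coordinates, whose origin is the TCP and whose axes are the tool frame's). Camera axes: x right, y up, looking along -z (the intrinsics and any distortion apply to the point x, -y, -z); pixel columns grow to the right and rows downward; lengths in m; the calibration is good to about 2 mm. A picture is of the moment at which its call begins: read the wrist's pose just before it. camera_model takes no time and is no camera call.
- hand_in(): hands the job in, once; it reports no verdict.
The state is a dict: "t": time; "joints": joint angles; "joint_vel": joint speeds; "tau": joint torques, N m; "position": TCP position; "eef_rot": TCP orientation; "force": force on the tool from outside, world axes, zero at the start; "moment": the same for the moment, N m; "grip_width": finger opening in m.
Only numpy, scipy, OpenCV 4.12 (cv2) and the standard library are available. Lean on these libraries where they do the work, as an engineer would, in place of code of your own. Each camera call takes 0.05 s, during which the arm holds its last target.

## Task

Pick up the wooden push stick that ends in a round steel ring, push its ring against the sprung gate of the snap hook on the post until the ring has passed inside over the hook's upturned tip, and let go, so that the stick hangs from the hook with the gate sprung shut behind it.

Things in the scene. Friction and masses are not known exactly. Their poses are not given: they have to be found in the camera images.
- stick: Push stick lying flat: pale wood handle 24 x 24 mm, 110 long, then a ferrule and a flat open steel ring (56 mm outside, 40 mm hole, bar 8 mm thick); 0.12 kg. Origin: underside, below the ring's centre; x from handle to ring, z up. Handle spans x = -150 to -40 mm; grip at x = -95. Two like handles beside it, ending in a solid disc and a fork, are not wanted.
- eye (a point): Centre of the stick's ring, 12 mm above the stick's underside; axes as the stick.
- hook: Fixed steel J-hook, bar 10 mm thick, on a wooden post 28 mm square, 347 tall, on a round foot 110 mm across. Origin: foot's middle on the bench; z up; the mouth faces -x. The upturned tip stands at x = -55 mm, y = 0, its top at z = 255 mm. Rings hang on the bottom bar (x = -34 to -14, top at z = 205). Hook's back at x = 5 to 15 mm, then the post.
- gate (a joint): Hook's sprung gate, rad: 0 shut on the tip, 0.62 fully in (towards the post). Hinged at x = -12, z = 320 mm in the hook's frame; shut, it slants to the tip's inner side (x = -45, z = 245). 1.5 to 2.5 N opens it. A level ring, handle to -x, centred at x = -63 to -42 mm, |y| < 12 mm and lowered over the tip, pushes it in; once the ring's centre is below z = 228 mm it springs shut.
Not all that is in view belongs to the job. What is shaped like the stick but blue or red is not meant.

How it is judged (in metres and radians):
On the way, in this order (a step that is already met when the one before it is completed fails the run):
1. the stick is lifted off the bench, the gate still shut (height (world z) of eye above 0.1 m and value of joint gate below 0.03 rad), for 0.1 s.
2. the ring, at the hook's mouth, pushes the gate in (value of joint gate above 0.06 rad and z of eye in the frame of hook between 0.205 and 0.33 m and horizontal distance between eye and hook below 0.095 m), for 0.05 s.
At the end, for the whole second after the job is handed in: The stick hangs released and nearly still (under 0.1 m/s) with its ring on the hook: the ring's centre 140 to 240 mm above the bench, 90 mm in front of to 10 mm behind the foot's middle and within 40 mm to either side in the hook's frame; the gate is shut (under 0.06 rad) (value of joint gate below 0.06 rad and z of eye in the frame of hook between 0.14 and 0.24 m and x of eye in the frame of hook between -0.09 and 0.01 m and y of eye in the frame of hook between -0.04 and 0.04 m and contact force between stick and the fingers below 0.1 N and linear speed of stick below 0.1 m/s); the robot touches nothing.
It also fails if it takes over 48 s, if anything falls off the work surface, if the arm or the gripper's body presses on something with over 40 N, if the wrist force passes 120 N, or if a joint passes its speed limit or range.

## Working session

There is one attempt and no reset: what is moved stays moved. The work goes in short steps, Python scripts to look and compute and a tool call to move; the robot and the scene stay as the last step left them, time stands still between calls to the robot, and variables do not carry over. Pictures are saved under pics/ and viewed, and the job is handed in when it is done.

Besides the shell and the picture viewer there is one more tool, called by a JSON object that holds its "op" and its "data", one argument or row to a line. apply_moves: Moves the arm, as the interface text tells. Its arguments: {"type":"object","properties":{"deltas":{"type":"array","items":{"type":"array","items":{"type":"number"}}},"jaw":{"type":"number"}},"required":["deltas"]}

```bash
ls; mkdir -p pics
cat > h.py <<'E'
import numpy as np, cv2
from rig import telemetry, eyes, hand_in, env
def snap(name,fn):
    s=telemetry.sense(); p,d=eyes.camera(name); cv2.imwrite('pics/'+fn+'.png',p); np.savez('pics/'+fn+'.npz',d=d,p=p,pos=s['position'],R=s['eef_rot']); return s,p,d
def world(name,fn,pts=None):
    """world points HxWx3 of the depth image"""
    z=np.load('pics/'+fn+'.npz'); d=z['d']; m=eyes.camera_model(name)
    f=240/np.tan(np.radians(m['fov_y'])/2); K=np.array([[f,0,m['cx']],[0,f,m['cy']],[0,0,1]])
    v,u=np.mgrid[0:480,0:640]; uv=np.stack([u,v],-1).reshape(-1,1,2).astype(float)
    xd=(uv.reshape(-1,2)-[m['cx'],m['cy']])/f
    x=xd.copy()
    for _ in range(30): x=xd/(1+m['k1']*(x**2).sum(1,keepdims=True))
    x=x.reshape(480,640,2)
    P=np.stack([x[...,0]*d,-x[...,1]*d,-d],-1)
    if 'mount' in m:
        M=np.array(m['mount']); P=P@M[:3,:3].T+M[:3,3]; R=z['R'].reshape(3,3); P=P@R.T+z['pos']
    else: P=P@np.array(m['orientation']).reshape(3,3).T+np.array(m['eye'])
    P[d==0]=np.nan
    return P
E
python3 - <<'E'
from h import *
print(env.grasp_offset); s,_,_=snap('top','top0'); snap('side','side0'); print(s)
for n in('top','side','wrist'): print(eyes.camera_model(n))
E
```

```text
pics
0.0187
{'t': 0.0, 'joints': array([-6.88411941e+01,  1.76238831e+01,  8.63837702e+01, -1.50080722e-03,
        7.61128851e+01, -4.21203648e+00]), 'joint_vel': array([ 0.04027072,  0.09969478, -0.00357071,  0.09353685, -0.02969389,
       -0.12952368]), 'tau': array([-1.36677878e-03, -4.57554209e+01, -2.51915485e+01, -4.24127329e-04,
        1.33828583e-02,  2.59645873e-05]), 'position': array([ 0.24606053, -0.51885264,  0.20766568]), 'eef_rot': array([[-7.83086057e-04,  9.03550804e-01,  4.28480257e-01],
       [ 1.95278201e-03,  4.28480953e-01, -9.03548704e-01],
       [-9.99997787e-01,  1.29172144e-04, -2.09997521e-03]]), 'force': array([ 0.27445019, -0.64839076, -0.19876804]), 'moment': array([ 0.00722729, -0.03071763,  0.00973201]), 'grip_width': 0.08581091609185694}
{'fov_y': 56.09328765815998, 'cx': 319.65164665257817, 'cy': 239.6349479198729, 'k1': -0.11716934560333071, 'eye': array([0.31631789, 0.02071214, 1.25870988]), 'orientation': array([[-0.00716334,  0.99682717, -0.07927351],
       [-0.99991497, -0.00800425, -0.01029499],
       [-0.01089685,  0.07919302,  0.99679974]])}
{'fov_y': 46.46972561417476, 'cx': 312.23016948656846, 'cy': 243.39995890830448, 'k1': -0.16268270127591053, 'eye': array([-0.26719304, -0.7191465 ,  1.21373841]), 'orientation': array([[ 0.73211479,  0.49860736, -0.46411059],
       [-0.68095976,  0.51834064, -0.51731691],
       [-0.01737063,  0.694776  ,  0.71901639]])}
{'fov_y': 68.69433858718152, 'cx': 319.35519604403635, 'cy': 235.0181384193949, 'k1': -0.06546907129215003, 'mount': array([[-2.48553754e-05,  2.92134062e-01, -9.56377378e-01,
        -1.65964298e-01],
       [-1.38925263e-04,  9.56377368e-01,  2.92134063e-01,
         7.44243154e-02],
       [ 9.99999990e-01,  1.40126080e-04,  1.68136829e-05,
         9.03560746e-04],
       [ 0.00000000e+00,  0.00000000e+00,  0.00000000e+00,
         1.00000000e+00]])}
```

View pics/top0.png

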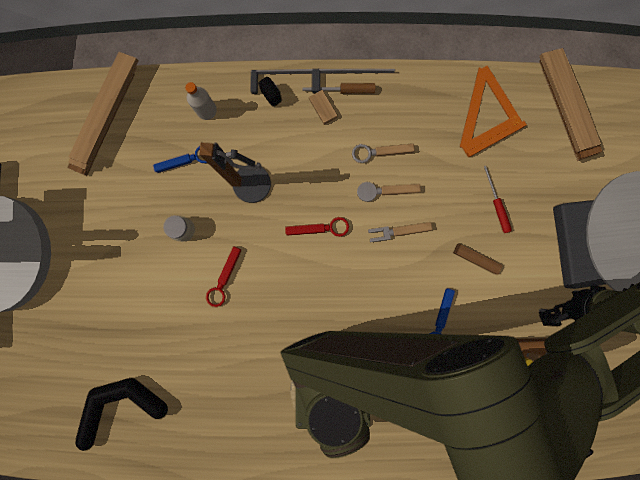

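View pics/side0.png

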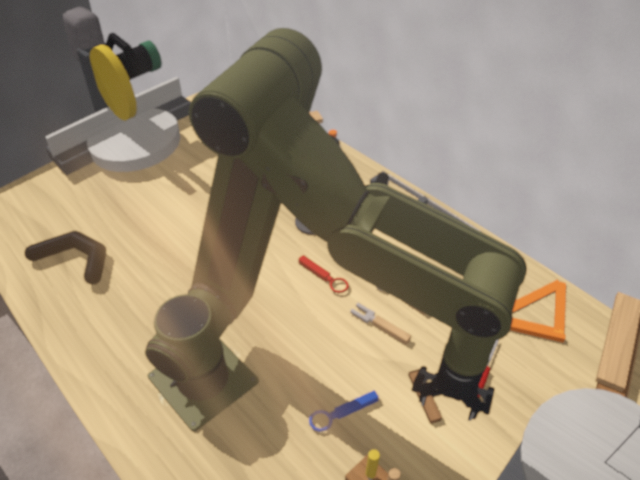

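The top picture shows the wanted stick with its ring at about (363,153) and handle end at (417,149). The hook's foot is at (252,183), with the post top at (208,150) and the hook extending right of it.

Run:
```python
from h import *
P=world('top','top0'); p=cv2.imread('pics/top0.png')
cv2.imwrite('pics/crop0.png',cv2.resize(p[130:210,180:440],None,fx=3,fy=3,interpolation=cv2.INTER_CUBIC))
reg=np.zeros((480,640),bool); reg[138:170,345:425]=1
m=reg&(P[...,2]>0.006)&(P[...,2]<0.06)
Q=P[m]; v,u=np.nonzero(m)
print(len(Q), u.min(),u.max(),v.min(),v.max(),Q[:,2].max())
c=Q.mean(0);w,V=np.linalg.eigh(np.cov((Q-c)[:,:2].T));a=V[:,1]; a=a*np.sign(a[1])
b=np.array([-a[1],a[0]]);s=(Q-c)[:,:2]@a;t=(Q-c)[:,:2]@b
print(c,a,np.degrees(np.arctan2(a[1],a[0])),s.min(),s.max(),t.min(),t.max())
for lo in np.arange(s.min(),s.max(),.01):
    k=(s>=lo)&(s<lo+.01); print(round(lo,3),k.sum(),t[k].min().round(4),t[k].max().round(4),np.median(Q[k,2]).round(4))
# hook
reg[:]=0; reg[130:210,190:280]=1
for lo,hi in((.002,.02),(.19,.215),(.215,.235),(.235,.26),(.26,.29),(.29,.32),(.32,.335),(.335,.37)):
    m=reg&(P[...,2]>lo)&(P[...,2]<hi); Q=P[m]
    if len(Q): print(lo,hi,len(Q),Q.min(0).round(3),Q.max(0).round(3),np.median(Q,0).round(3))
```

```text
558 345 422 139 169 0.030559888428465465
[ 0.66447968 -0.15116976  0.01991337] [-0.08304508  0.99654579] 94.7636189587389 -0.10777434593728025 0.11192852625819953 -0.040431540135101106 0.0488210978327219
-0.108 1 0.0127 0.0127 0.0099Traceback (most recent call last):
  File "<stdin>", line 12, in <module>
    return umr_minimum(a, axis, None, out, keepdims, initial, where)
ValueError: zero-size array to reduction operation minimum which has no identity
```

View pics/crop0.png

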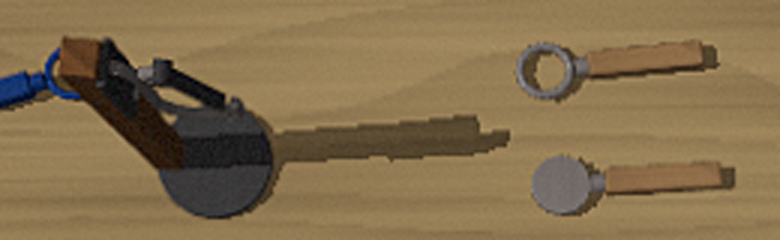

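Run:
```python
from h import *
P=world('top','top0')
reg=np.zeros((480,640),bool); reg[138:170,345:425]=1
for th in (.01,.013):
    m=(reg&(P[...,2]>th)&(P[...,2]<0.06)).astype(np.uint8)
    n,l,st,_=cv2.connectedComponentsWithStats(m); i=1+st[1:,4].argmax(); m=l==i
    Q=P[m];print(th,st[i])
    c=Q.mean(0);w,V=np.linalg.eigh(np.cov((Q-c)[:,:2].T));a=V[:,1]; a=a*np.sign(a[1])
    b=np.array([-a[1],a[0]]);s=(Q-c)[:,:2]@a;t=(Q-c)[:,:2]@b
    print(c,np.degrees(np.arctan2(a[1],a[0])),s.min(),s.max(), 'ends',c[:2]+a*s.min(),c[:2]+a*s.max())
    for lo in np.arange(s.min(),s.max(),.012):
        k=(s>=lo)&(s<lo+.012)
        if k.sum()>3:
            mid=c[:2]+a*(lo+.006)+b*(t[k].min()+t[k].max())/2
            print(round(lo,3),k.sum(),t[k].min().round(4),t[k].max().round(4),np.median(Q[k,2]).round(4),mid.round(4))
reg[:]=0; reg[130:212,190:280]=1
for lo,hi in((.004,.02),(.19,.215),(.215,.235),(.235,.26),(.26,.29),(.29,.32),(.32,.335),(.335,.37)):
    m=reg&(P[...,2]>lo)&(P[...,2]<hi); Q=P[m]
    if len(Q): print(lo,hi,len(Q),np.percentile(Q,2,axis=0).round(3),np.percentile(Q,98,axis=0).round(3),np.median(Q,0).round(3))
```

```text
0.01 [352 143  63  20 521]
[ 0.66503351 -0.15198625  0.02079394] 95.02213906268308 -0.08250175139115934 0.09333293316246909 ends [ 0.67225577 -0.23417127] [ 0.65686309 -0.05901162]
-0.083 39 -0.0147 0.0105 0.0243 [ 0.6738 -0.228 ]
-0.071 37 -0.0135 0.01 0.0228 [ 0.6724 -0.2161]
-0.059 40 -0.0142 0.0099 0.024 [ 0.6718 -0.2041]
-0.047 40 -0.0124 0.0108 0.0235 [ 0.6694 -0.1923]
-0.035 38 -0.0136 0.0114 0.0232 [ 0.6686 -0.1803]
-0.023 40 -0.0113 0.012 0.0235 [ 0.6661 -0.1685]
-0.011 42 -0.0134 0.0119 0.0238 [ 0.6661 -0.1564]
0.001 38 -0.0105 0.0116 0.0237 [ 0.6639 -0.1446]
0.013 42 -0.0119 0.0114 0.0231 [ 0.6636 -0.1325]
0.025 28 -0.0098 0.0087 0.0195 [ 0.6628 -0.1206]
0.037 39 -0.0197 0.0181 0.015 [ 0.662  -0.1086]
0.049 23 -0.0223 0.0258 0.0161 [ 0.6584 -0.0969]
0.061 22 -0.0271 0.0251 0.0153 [ 0.6601 -0.0847]
0.073 25 -0.024 0.0226 0.0163 [ 0.6588 -0.0727]
0.085 28 -0.0136 0.0156 0.0156 [ 0.656  -0.0609]
0.013 [352 143  63  20 486]
[ 0.66566455 -0.153963    0.02145096] 94.99963221937107 -0.08047883399257386 0.09535579927203447 ends [ 0.67267823 -0.23413563] [ 0.65735436 -0.05897   ]
-
[... 627 characters left out ...]
847]
0.076 23 -0.0235 0.023 0.0164 [ 0.6588 -0.0727]
0.088 23 -0.0131 0.0161 0.0168 [ 0.656  -0.0609]
0.004 0.02 1631 [0.506 0.159 0.004] [0.725 0.399 0.019] [0.58  0.234 0.011]
0.19 0.215 124 [0.566 0.184 0.193] [0.588 0.278 0.214] [0.573 0.219 0.205]
0.215 0.235 51 [0.566 0.171 0.216] [0.579 0.28  0.233] [0.57  0.233 0.222]
0.235 0.26 104 [0.562 0.169 0.236] [0.581 0.281 0.259] [0.57  0.236 0.251]
0.26 0.29 153 [0.562 0.183 0.261] [0.594 0.279 0.289] [0.571 0.239 0.275]
0.29 0.32 163 [0.562 0.198 0.291] [0.597 0.278 0.32 ] [0.573 0.238 0.306]
0.32 0.335 153 [0.563 0.207 0.32 ] [0.592 0.276 0.334] [0.576 0.239 0.327]
0.335 0.37 238 [0.566 0.25  0.336] [0.596 0.28  0.351] [0.581 0.263 0.347]
```

{"op": "apply_moves", "data": {
  "deltas": [
    [0,0,0,-7],
    [0,0,0,-7],
    [0,0,0,-7],
    [0,0,0,-7],
    [0,0,0,-7],
    [0,0,0,-7],
    [0,0,0,-7],
    [0,0,0,-7],
    [0,0,0,-7],
    [0,0,0,-7]
  ],
  "jaw": 1
}}

```text
t: 0.93
position: [0.2462, -0.5191, 0.2081]
eef_rot: [[-0.0, -0.1, 0.995], [0.001, 0.995, 0.1], [-1.0, 0.001, -0.0]]
force: [0.2, 0.2, -0.9]
grip_width: 0.0855
```

```bash
cat >> h.py <<'E'
def go(target,ang=None):
    """tool-frame shift (mm) to world target, and spin to bring tool z to heading ang"""
    s=telemetry.sense(); R=np.array(s['eef_rot']).reshape(3,3); d=R.T@(np.array(target)-s['position'])*1000
    h=np.degrees(np.arctan2(R[1,2],R[0,2]))
    print('t',s['t'].__round__(2),'pos',s['position'].round(4),'heading',h.round(2),'F',s['force'].round(1),'w',round(s['grip_width'],4),'j',s['joints'].round(0))
    print('shift',d.round(1),'spin',None if ang is None else round(h-ang,2))
E
python3 - <<'E'
from h import *
go([.668,-.181,.15],5.5)
E
```

```text
t 0.93 pos [ 0.2462 -0.5191  0.2081] heading 5.72 F [ 0.2  0.2 -0.9] w 0.0855 j [-69.  18.  86.  -0.  76. -75.]
shift [ 58.3 294.4 453.4] spin 0.22
```

{"op": "apply_moves", "data": {
  "deltas": [
    [2,20,30,0],
    [2,20,30,0],
    [2,20,30,0],
    [2,20,30,0],
    [2,20,30,0],
    [2,20,30,0],
    [2,20,30,0],
    [2,20,30,0],
    [2,20,30,0],
    [2,20,30,0]
  ]
}}

```text
t: 1.77
position: [0.5272, -0.2908, 0.1881]
eef_rot: [[-0.001, -0.094, 0.996], [0.0, 0.996, 0.094], [-1.0, 0.001, -0.001]]
force: [0.7, -1.1, 0.7]
grip_width: 0.0854
```

{"op": "apply_moves", "data": {
  "deltas": [
    [2,20,30,0],
    [2,20,30,0],
    [2,20,30,0],
    [2,20,30,0],
    [2,15,30,0],
    [0,0,0,0],
    [0,0,0,0]
  ]
}}

```text
t: 2.35
position: [0.6676, -0.1821, 0.1772]
eef_rot: [[-0.002, -0.097, 0.995], [0.0, 0.995, 0.097], [-1.0, 0.001, -0.002]]
force: [-0.1, -1.3, 0.6]
grip_width: 0.0854
```

Run:
```python
from h import *
go([.668,-.181,.004],5.5)
snap('wrist','w1'); snap('top','top1'); snap('side','side1')
a=cv2.imread('pics/w1.png');b=cv2.imread('pics/side1.png')
P=world('wrist','w1')
m=(P[...,2]>.012)&(P[...,2]<.03); m[:, :]&=(np.abs(P[...,0]-.667)<.05)&(P[...,1]>-.25)&(P[...,1]<-.04)
n,l,st,_=cv2.connectedComponentsWithStats(m.astype(np.uint8)); i=1+st[1:,4].argmax(); Q=P[l==i]; print(st[i])
for lo in np.arange(-.25,-.04,.012):
    k=(Q[:,1]>=lo)&(Q[:,1]<lo+.012)
    if k.sum()>3: print(round(lo+.006,3),k.sum(),np.percentile(Q[k,0],[1,99]).round(4),np.percentile(Q[k,0],[1,99]).mean().round(4),np.median(Q[k,2]).round(4))
print(Q[:,1].min(),Q[:,1].max())
```

```text
t 2.35 pos [ 0.6676 -0.1821  0.1772] heading 5.54 F [-0.1 -1.3  0.6] w 0.0854 j [-19.  28.  73.  -0.  78. -24.]
shift [173.2   0.9   0.8] spin 0.04
[ 292   73   64  194 4731]
-0.232 248 [0.6649 0.6884] 0.6767 0.0245
-0.22 302 [0.6639 0.6877] 0.6758 0.0246
-0.208 297 [0.6628 0.6862] 0.6745 0.0245
-0.196 307 [0.6616 0.6851] 0.6734 0.0246
-0.184 324 [0.6596 0.6838] 0.6717 0.0246
-0.172 335 [0.6585 0.6824] 0.6705 0.0246
-0.16 339 [0.6575 0.681 ] 0.6692 0.0245
-0.148 346 [0.6564 0.6797] 0.668 0.0245
-0.136 362 [0.6555 0.6788] 0.6671 0.0243
-0.124 285 [0.6567 0.6759] 0.6663 0.0205
-0.112 391 [0.6437 0.6807] 0.6622 0.0161
-0.1 306 [0.6365 0.6879] 0.6622 0.0158
-0.088 264 [0.6349 0.6898] 0.6623 0.0161
-0.076 321 [0.6368 0.6864] 0.6616 0.0159
-0.064 304 [0.645  0.6791] 0.662 0.0161
-0.2378384790200673 -0.06126413098388704
```

View pics/w1.png

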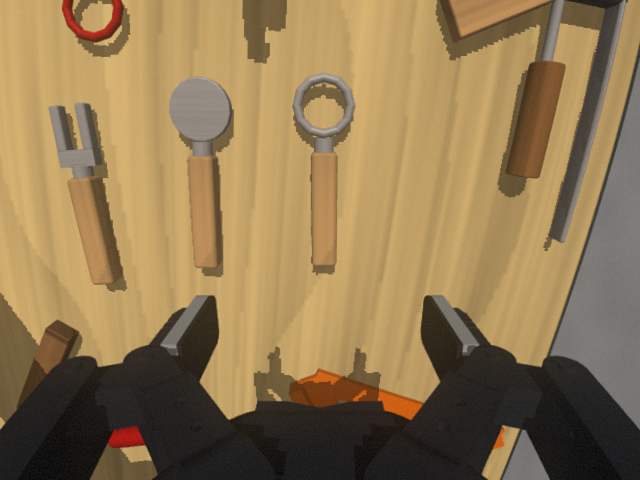

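View pics/side1.png

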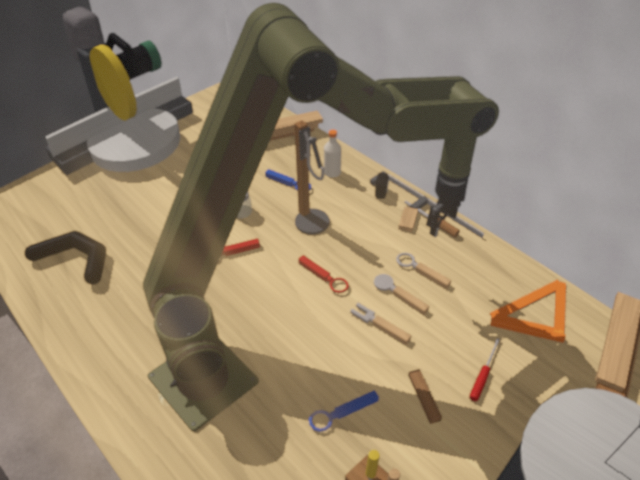

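View pics/top1.png

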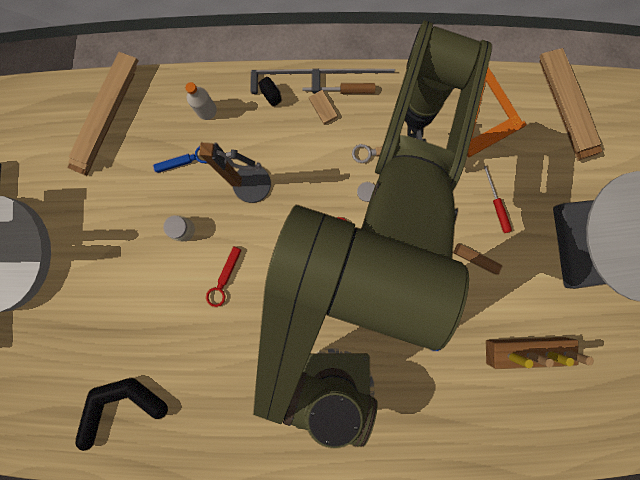

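The wrist view shows the ring at (323,105) and the handle centred at column 324, about 3 mm right of the fingers' centre. The side view shows the hook clear at (310,160). I'm descending onto the handle.

{"op": "apply_moves", "data": {
  "deltas": [
    [30,0,3,0],
    [35,0,0.5,0],
    [35,-1,0,0],
    [30,0,0,0],
    [20,0,0,0],
    [12,0,0,0],
    [8,0,0,0],
    [2,0,0,0],
    [0,0,0,0]
  ]
}}

```text
t: 3.25
position: [0.6705, -0.1851, 0.0072]
eef_rot: [[0.001, -0.093, 0.996], [-0.0, 0.996, 0.093], [-1.0, -0.0, 0.001]]
force: [0.1, 0.6, 0.3]
grip_width: 0.0853
```

{"op": "apply_moves", "data": {
  "deltas": [
    [0,0,0,0],
    [0,0,0,0],
    [0,0,0,0],
    [0,0,0,0],
    [0,0,0,0],
    [0,0,0,0]
  ],
  "jaw": 0
}}

```text
t: 3.75
position: [0.6705, -0.1843, 0.007]
eef_rot: [[0.001, -0.094, 0.996], [-0.0, 0.996, 0.094], [-1.0, -0.0, 0.001]]
force: [0.0, -0.0, -1.0]
grip_width: 0.0123
```

Run:
```python
from h import *
go([.668,-.181,.004],5.5)
snap('wrist','w2'); go([.668,-.181,.004],5.5)
```

```text
t 3.75 pos [ 0.6705 -0.1843  0.007 ] heading 5.38 F [ 0. -0. -1.] w 0.0123 j [-19.  37.  83.   0.  59. -24.]
shift [ 3.   3.6 -2.2] spin -0.12
t 3.8 pos [ 0.6704 -0.1843  0.0068] heading 5.38 F [-0.  -0.4  0.1] w 0.0046 j [-19.  37.  83.   0.  59. -24.]
shift [ 2.8  3.6 -2.1] spin -0.12
```

View pics/w2.png

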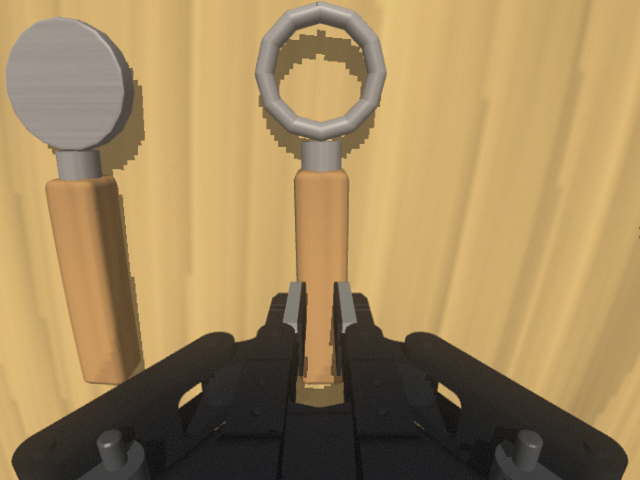

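Run:
```python
from h import *
P=world('wrist','w2'); z=np.load('pics/w2.npz')['d']
for v in (200,270,286,290,300,320,340,360,380,390):
    print(v,[(u,P[v,u].round(3).tolist(),round(float(z[v,u]),3)) for u in (278,296,320,344,362)])
snap('wrist','w3'); go([.668,-.181,.004],5.5)
```

```text
200 [(278, [0.647, -0.147, 0.002], 0.173), (296, [0.657, -0.142, 0.024], 0.151), (320, [0.667, -0.14, 0.025], 0.15), (344, [0.677, -0.14, 0.024], 0.151), (362, [0.689, -0.144, -0.0], 0.176)]
270 [(278, [0.649, -0.184, 0.001], 0.185), (296, [0.659, -0.175, 0.021], 0.164), (320, [0.67, -0.172, 0.026], 0.159), (344, [0.681, -0.173, 0.023], 0.162), (362, [0.693, -0.181, 0.0], 0.186)]
286 [(278, [0.649, -0.194, 0.001], 0.188), (296, [0.66, -0.175, 0.039], 0.147), (320, [0.671, -0.181, 0.025], 0.162), (344, [0.68, -0.173, 0.039], 0.146), (362, [0.694, -0.19, 0.001], 0.188)]
290 [(278, [0.65, -0.197, -0.0], 0.19), (296, [0.66, -0.175, 0.043], 0.143), (320, [0.671, -0.183, 0.024], 0.163), (344, [0.68, -0.173, 0.043], 0.143), (362, [0.695, -0.192, 0.002], 0.188)]
300 [(278, [0.653, -0.18, 0.043], 0.144), (296, [0.661, -0.175, 0.052], 0.134), (320, [0.672, -0.188, 0.025], 0.164), (344, [0.679, -0.174, 0.051], 0.135), (362, [0.688, -0.176, 0.044], 0.143)]
320 [(278, [0.655, -0.18, 0.059], 0.128), (296, [0.662, -0.175, 0.066], 0.12), (320, [0.672, -0.198, 0.026], 0.166), (344, [0.678, -0.173, 0.
[... 264 characters left out ...]
-0.169, 0.096], 0.09), (296, [0.663, -0.184, 0.075], 0.115), (320, [0.675, -0.221, 0.025], 0.174), (344, [0.679, -0.182, 0.076], 0.113), (362, [0.681, -0.168, 0.095], 0.092)]
380 [(278, [0.66, -0.169, 0.104], 0.083), (296, [0.664, -0.193, 0.075], 0.118), (320, [0.676, -0.232, 0.026], 0.176), (344, [0.68, -0.189, 0.077], 0.115), (362, [0.68, -0.167, 0.104], 0.083)]
390 [(278, [0.66, -0.169, 0.108], 0.079), (296, [0.664, -0.262, 0.001], 0.208), (320, [0.678, -0.261, 0.0], 0.209), (344, [0.68, -0.193, 0.078], 0.115), (362, [0.679, -0.166, 0.108], 0.078)]
t 3.85 pos [ 0.6704 -0.1843  0.0068] heading 5.38 F [-0.2  0.8 -0.9] w 0.0 j [-19.  37.  83.   0.  59. -24.]
shift [ 2.8  3.6 -2.1] spin -0.12
```

View pics/w3.png

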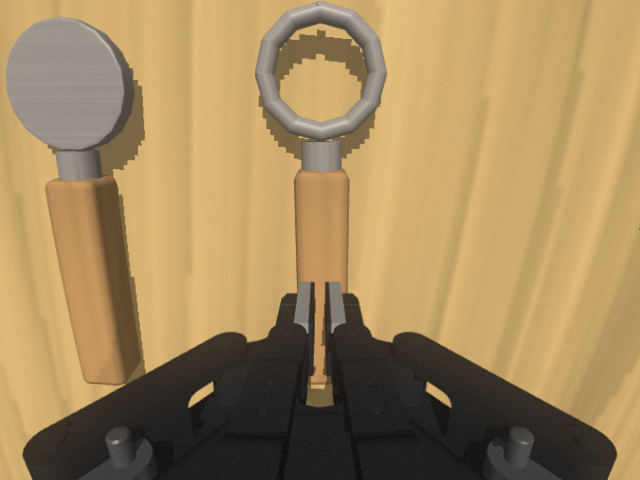

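Run:
```python
from h import *
P=world('wrist','w1')
for v in (294,298,302,310,320,340): print(v,[(u,P[v,u].round(3).tolist()) for u in (190,200,208,214,426,432,440,450)])
P=world('wrist','w3')
for v in (278,281,283,285,288): print(v,[(u,P[v,u].round(3).tolist()) for u in (300,306,310,332,336,340)])
m=eyes.camera_model('wrist')
# project the TCP and grasp point
M=np.linalg.inv(m['mount']);f=240/np.tan(np.radians(m['fov_y'])/2)
for p in ([0,0,0],[0,.011,0],[-.0187,.011,0],[-.03,.011,0]):
    c=M@np.r_[p,1]; x=np.array([c[0],-c[1]])/-c[2]; x*=1+m['k1']*(x@x); print(p,x*f+[m['cx'],m['cy']])
```

```text
294 [(190, [0.537, -0.293, 0.0]), (200, [0.548, -0.292, -0.0]), (208, [0.557, -0.291, 0.002]), (214, [0.563, -0.29, 0.001]), (426, [0.792, -0.268, 0.001]), (432, [0.799, -0.268, -0.0]), (440, [0.807, -0.267, 0.0]), (450, [0.818, -0.266, -0.0])]
298 [(190, [0.537, -0.298, 0.0]), (200, [0.621, -0.177, 0.22]), (208, [0.624, -0.177, 0.22]), (214, [0.625, -0.178, 0.216]), (426, [0.71, -0.169, 0.217]), (432, [0.711, -0.167, 0.22]), (440, [0.714, -0.168, 0.219]), (450, [0.82, -0.271, -0.0])]
302 [(190, [0.536, -0.303, 0.0]), (200, [0.622, -0.176, 0.224]), (208, [0.625, -0.176, 0.223]), (214, [0.625, -0.18, 0.216]), (426, [0.709, -0.17, 0.219]), (432, [0.71, -0.167, 0.224]), (440, [0.713, -0.167, 0.223]), (450, [0.82, -0.275, 0.001])]
310 [(190, [0.62, -0.177, 0.23]), (200, [0.624, -0.176, 0.229]), (208, [0.625, -0.178, 0.225]), (214, [0.625, -0.183, 0.218]), (426, [0.71, -0.174, 0.219]), (432, [0.709, -0.17, 0.226]), (440, [0.711, -0.168, 0.229]), (450, [0.715, -0.168, 0.229])]
320 [(190, [0.623, -0.176, 0.237]), (200, [0.625, -0.178, 0.234]), (208, [0.625, -0.183, 0.226]), (214, [0.626, -0
[... 808 characters left out ...]
664, -0.175, 0.036]), (310, [0.666, -0.175, 0.035]), (332, [0.675, -0.173, 0.037]), (336, [0.677, -0.173, 0.036]), (340, [0.679, -0.173, 0.036])]
285 [(300, [0.662, -0.174, 0.038]), (306, [0.664, -0.175, 0.038]), (310, [0.666, -0.175, 0.037]), (332, [0.675, -0.173, 0.039]), (336, [0.677, -0.173, 0.039]), (340, [0.678, -0.173, 0.038])]
288 [(300, [0.662, -0.174, 0.042]), (306, [0.664, -0.175, 0.04]), (310, [0.666, -0.174, 0.042]), (332, [0.675, -0.173, 0.042]), (336, [0.677, -0.173, 0.041]), (340, [0.678, -0.173, 0.042])]
[0, 0, 0] [318.67794621 277.59988256]
[0, 0.011, 0] [318.6622142  257.52102519]
[-0.0187, 0.011, 0] [318.53593922 272.06207806]
[-0.03, 0.011, 0] [318.44506216 282.53495445]
```

The picture and depth agree. The pads end about 29 mm behind the reported TCP: they are at z ≈ 0.036 when the reported TCP is at 0.007, and they have closed above the handle. I'll open, go 30 mm lower and re-grip.

{"op": "apply_moves", "data": {
  "deltas": [
    [0,0,0,0],
    [0,0,0,0],
    [0,0,0,0],
    [0,0,0,0],
    [0,0,0,0],
    [0,0,0,0],
    [0,0,0,0],
    [0,0,0,0]
  ],
  "jaw": 1
}}

```text
t: 4.52
position: [0.6703, -0.1844, 0.0066]
eef_rot: [[-0.0, -0.094, 0.996], [0.0, 0.996, 0.094], [-1.0, 0.0, -0.0]]
force: [-0.5, -1.3, -0.1]
grip_width: 0.0853
```

{"op": "apply_moves", "data": {
  "deltas": [
    [8,0,0,0],
    [8,0,0,0],
    [6,0,0,0],
    [4,1,0,0],
    [4,0,0,0],
    [0,0,0,0],
    [0,0,0,0]
  ]
}}

```text
t: 5.1
position: [0.67, -0.1833, -0.0239]
eef_rot: [[-0.001, -0.094, 0.996], [0.0, 0.996, 0.094], [-1.0, 0.0, -0.001]]
force: [0.1, 0.0, -0.3]
grip_width: 0.0853
```

Run:
```python
from h import *
go([.671,-.183,-.023],5.5)
snap('wrist','w4')
P=world('wrist','w4')
for v in (294,298,302,310): print(v,[(u,P[v,u].round(3).tolist()) for u in (200,208,214,426,432,440)])
```

```text
t 5.1 pos [ 0.67   -0.1833 -0.0239] heading 5.37 F [ 0.1  0.  -0.3] w 0.0853 j [-19.  39.  85.   0.  56. -24.]
shift [-0.9  0.2  1. ] spin -0.13
294 [(200, [0.617, -0.185, 0.001]), (208, [0.621, -0.185, 0.001]), (214, [0.623, -0.185, 0.0]), (426, [0.718, -0.176, 0.0]), (432, [0.72, -0.176, 0.001]), (440, [0.724, -0.175, 0.001])]
298 [(200, [0.623, -0.178, 0.019]), (208, [0.626, -0.177, 0.019]), (214, [0.628, -0.179, 0.016]), (426, [0.712, -0.17, 0.016]), (432, [0.713, -0.169, 0.019]), (440, [0.717, -0.169, 0.018])]
302 [(200, [0.624, -0.177, 0.023]), (208, [0.627, -0.178, 0.021]), (214, [nan, nan, nan]), (426, [0.712, -0.172, 0.016]), (432, [0.712, -0.169, 0.023]), (440, [0.715, -0.169, 0.023])]
310 [(200, [0.626, -0.177, 0.029]), (208, [0.627, -0.18, 0.023]), (214, [0.628, -0.184, 0.016]), (426, [0.712, -0.175, 0.018]), (432, [0.712, -0.171, 0.025]), (440, [0.713, -0.169, 0.029])]
```

View pics/w4.png

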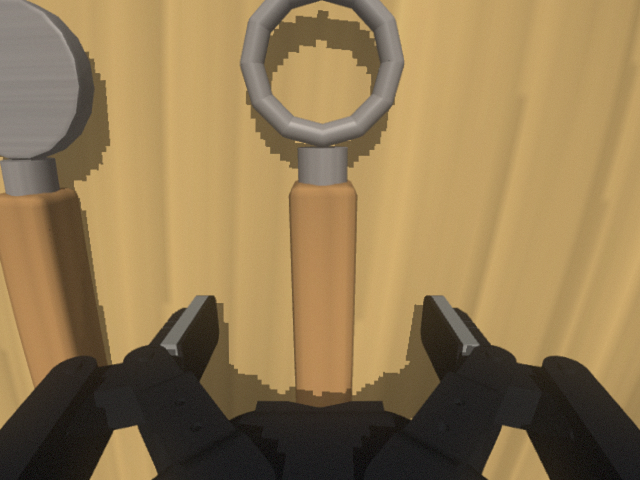

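The open finger ends are now at z ≈ 0.016, either side of the handle at column 322. Closing.

{"op": "apply_moves", "data": {
  "deltas": [
    [0,0,0,0],
    [0,0,0,0],
    [0,0,0,0],
    [0,0,0,0],
    [0,0,0,0],
    [0,0,0,0],
    [0,0,0,0]
  ],
  "jaw": 0
}}

```text
t: 5.73
position: [0.6709, -0.1837, -0.0224]
eef_rot: [[0.002, -0.094, 0.996], [-0.001, 0.996, 0.094], [-1.0, -0.001, 0.001]]
force: [-0.7, 0.2, 3.7]
grip_width: 0.0229
```

{"op": "apply_moves", "data": {
  "deltas": [
    [-5,0,0,0],
    [-10,0,0,0],
    [-20,0,0,0],
    [-30,0,0,0],
    [-30,0,0,0],
    [-30,0,0,0],
    [-30,0,0,0],
    [-30,0,0,0],
    [-20,0,0,0],
    [0,0,0,0]
  ]
}}

```text
t: 6.57
position: [0.6733, -0.1844, 0.1883]
eef_rot: [[0.01, -0.094, 0.996], [-0.003, 0.996, 0.094], [-1.0, -0.004, 0.01]]
force: [0.5, -1.3, -0.3]
grip_width: 0.0228
```

Run:
```python
from h import *
go([.671,-.183,.18],5.5)
snap('wrist','w5')
```

```text
t 6.57 pos [ 0.6733 -0.1844  0.1883] heading 5.37 F [ 0.5 -1.3 -0.3] w 0.0228 j [-19.  28.  72.   0.  79. -24.]
shift [ 8.3  1.7 -2.3] spin -0.13
```

View pics/w5.png

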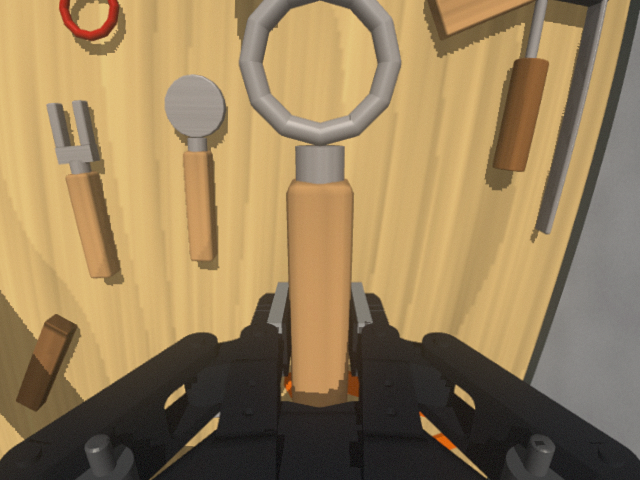

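Run:
```python
from h import *
Z=np.load('pics/w5.npz'); P=world('wrist','w5'); R=Z['R'].reshape(3,3); T=(P-Z['pos'])@R   # tool coords
m=np.zeros((480,640),bool); m[195:390,296:345]=1; m&=(T[...,0]>-.06)&(T[...,0]<.0)
q=T[m]; print('handle n',len(q)); A=np.c_[q[:,1],q[:,2],np.ones(len(q))]; c=np.linalg.lstsq(A,q[:,0],rcond=None)[0]; print('top plane x=',c)
m=np.zeros((480,640),bool); m[0:200,230:410]=1; m&=(T[...,0]>-.07)&(T[...,0]<.02)
q=T[m]
for lo in np.arange(.03,.13,.008):
    k=(q[:,1]>=lo)&(q[:,1]<lo+.008)
    if k.sum()>5: print(round(lo+.004,3),k.sum(),np.percentile(q[k,2],[1,99]).round(4),np.percentile(q[k,0],[5,50]).round(4))
m=np.zeros((480,640),bool); m[170:400,280:360]=1; m&=(T[...,0]>-.06)&(T[...,0]<-0.01); q=T[m]
for lo in np.arange(-.05,.06,.01):
    k=(q[:,1]>=lo)&(q[:,1]<lo+.01)
    if k.sum()>5: print('h',round(lo+.005,3),k.sum(),np.percentile(q[k,2],[1,99]).round(4),np.percentile(q[k,0],[5,50]).round(4))
for cam,fn in(('top','top1'),('side','side1')):
    P=world(cam,fn)
    box=(P[...,0]>.53)&(P[...,0]<.63)&(P[...,1]>.13)&(P[...,1]<.3)
    print(cam)
    for lo,hi in((.004,.02),(.1,.19),(.19,.215),(.215,.235),(.235,.262),(.262,.29),(.29,.32),(.32,.338),(.34,.36)):
        Q=P[box&(P[...,2]>lo)&(P[...,2]<hi)]
        if len(Q)>3: print(lo,hi,len(Q),np.percentile(Q,3,axis=0).round(3),np.percentile(Q,97,axis=0).round(3),np.median(Q,0).round(3))
b=cv2.imread('pics/side1.png'); cv2.imwrite('pics/s1c.png',cv2.resize(b[110:240,260:370],None,fx=5,fy=4.5,interpolation=cv2.INTER_CUBIC))
```

```text
handle n 9519
top plane x= [-0.0014445   0.00487406 -0.04707149]
0.05 820 [-0.011   0.0119] [-0.0478 -0.0465]
0.058 1270 [-0.0095  0.0104] [-0.0456 -0.0433]
0.066 1093 [-0.0083  0.0092] [-0.0445 -0.042 ]
0.074 1999 [-0.0182  0.0191] [-0.0398 -0.0385]
0.082 1415 [-0.0239  0.0247] [-0.0398 -0.0384]
0.09 1191 [-0.0262  0.027 ] [-0.0398 -0.0384]
0.098 1231 [-0.0265  0.0275] [-0.0399 -0.0384]
0.106 1507 [-0.0244  0.0254] [-0.0399 -0.0383]
0.114 1244 [-0.0208  0.0218] [-0.0397 -0.038 ]
h -0.035 559 [-0.0114  0.0118] [-0.0478 -0.0469]
h -0.025 1125 [-0.0115  0.0124] [-0.0479 -0.047 ]
h -0.015 1227 [-0.0112  0.0121] [-0.0481 -0.047 ]
h -0.005 1458 [-0.0111  0.0121] [-0.0553 -0.0471]
h 0.005 1709 [-0.0137  0.0146] [-0.056 -0.047]
h 0.015 2059 [-0.0153  0.0162] [-0.054  -0.0469]
h 0.025 1618 [-0.0113  0.0122] [-0.048  -0.0469]
h 0.035 1741 [-0.0112  0.0122] [-0.048  -0.0469]
h 0.045 1856 [-0.0111  0.0122] [-0.048 -0.047]
h 0.055 1742 [-0.0105  0.0115] [-0.0475 -0.045 ]
top
0.004 0.02 1000 [0.534 0.153 0.005] [0.615 0.271 0.017] [0.571 0.217 0.013]
0.1 0.19 160 [0.566 0.252 0.103] [0.59  0.281 
[... 526 characters left out ...]
351] [0.581 0.266 0.348]
side
0.004 0.02 642 [0.534 0.169 0.005] [0.624 0.266 0.016] [0.574 0.217 0.01 ]
0.1 0.19 295 [0.567 0.247 0.103] [0.595 0.276 0.189] [0.573 0.253 0.146]
0.19 0.215 138 [0.567 0.172 0.192] [0.589 0.276 0.214] [0.574 0.251 0.205]
0.215 0.235 91 [0.566 0.165 0.216] [0.586 0.275 0.234] [0.575 0.249 0.225]
0.235 0.262 168 [0.564 0.164 0.236] [0.583 0.273 0.261] [0.573 0.233 0.25 ]
0.262 0.29 177 [0.565 0.184 0.263] [0.593 0.276 0.288] [0.574 0.244 0.275]
0.29 0.32 200 [0.564 0.196 0.291] [0.595 0.274 0.319] [0.574 0.243 0.306]
0.32 0.338 126 [0.564 0.204 0.32 ] [0.596 0.274 0.337] [0.577 0.246 0.328]
0.34 0.36 77 [0.568 0.247 0.341] [0.596 0.279 0.349] [0.579 0.262 0.344]
```

View pics/s1c.png

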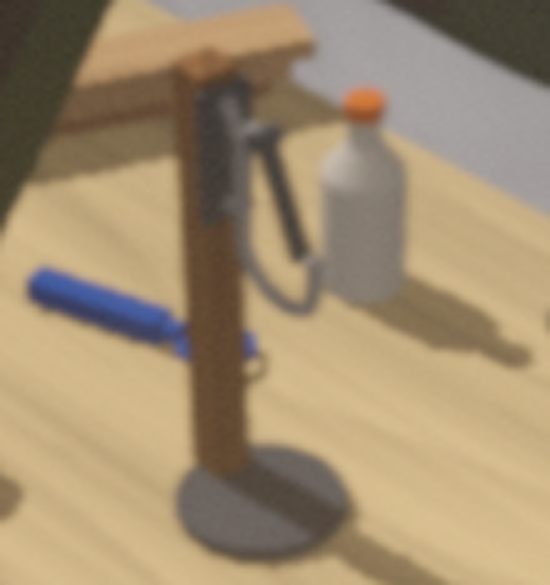

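Held: the grip width is 23 mm, and the stick is level in the tool frame with its eye at about (-35, 97, 0) mm. Next I'll carry it to a standoff in front of the hook and look closely.

{"op": "apply_moves", "data": {
  "deltas": [
    [-14,0,0,6],
    [-14,0,0,6],
    [-11,22,-18,0],
    [-11,22,-18,0],
    [-11,22,-18,0],
    [-11,22,-18,0],
    [-11,22,-18,0],
    [-11,22,-18,0],
    [-11,22,-18,0],
    [-11,19,-18,0]
  ]
}}

```text
t: 7.45
position: [0.5449, 0.0065, 0.2958]
eef_rot: [[-0.004, 0.115, 0.993], [0.001, 0.993, -0.115], [-1.0, 0.0, -0.005]]
force: [-0.0, -0.7, -1.0]
grip_width: 0.0228
```

{"op": "apply_moves", "data": {
  "deltas": [
    [0,0,0,0],
    [0,0,0,0],
    [0,0,0,0]
  ]
}}

```text
t: 7.7
position: [0.5466, 0.0049, 0.2962]
eef_rot: [[-0.002, 0.115, 0.993], [-0.0, 0.993, -0.115], [-1.0, -0.001, -0.002]]
force: [-0.2, 0.3, -1.1]
grip_width: 0.0228
```

Run:
```python
from h import *
go([.55,.004,.30],-7)
snap('wrist','w6')
```

```text
t 7.7 pos [0.5466 0.0049 0.2962] heading -6.6 F [-0.2  0.3 -1.1] w 0.0228 j [-4. 12. 81. -0. 87.  3.]
shift [-3.8 -0.5  3.5] spin 0.4
```

View pics/w6.png

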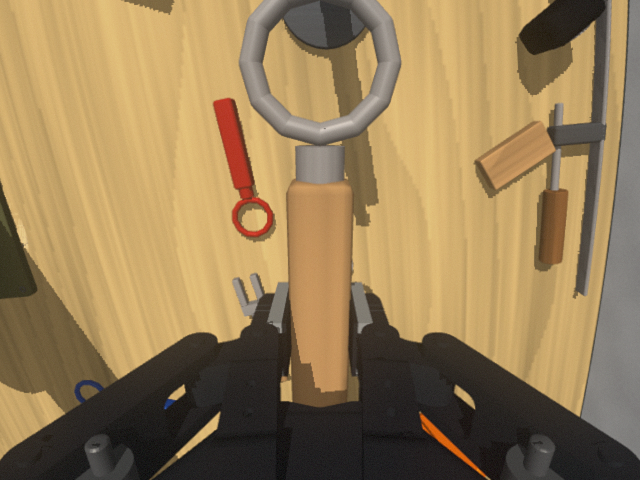

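{"op": "apply_moves", "data": {
  "deltas": [
    [-34,0,3,0],
    [-34,0,0,0],
    [-32,0,0,0],
    [0,30,0,0],
    [0,30,0,0],
    [0,0,0,0],
    [0,0,0,0],
    [0,0,0,0]
  ]
}}

```text
t: 8.42
position: [0.5573, 0.0634, 0.3961]
eef_rot: [[-0.003, 0.116, 0.993], [-0.001, 0.993, -0.116], [-1.0, -0.001, -0.002]]
force: [0.7, -0.5, -2.2]
grip_width: 0.0231
```

Run:
```python
from h import *
go([.55,.065,.40],-7)
snap('wrist','w7')
P=world('wrist','w7')
box=(P[...,0]>.53)&(P[...,0]<.63)&(P[...,1]>.13)&(P[...,1]<.3)
for lo,hi in((.004,.02),(.19,.215),(.215,.235),(.235,.262),(.262,.29),(.29,.32),(.32,.338),(.34,.36)):
        Q=P[box&(P[...,2]>lo)&(P[...,2]<hi)]
        if len(Q)>3: print(lo,hi,len(Q),np.percentile(Q,3,axis=0).round(3),np.percentile(Q,97,axis=0).round(3),np.median(Q,0).round(3))
```

```text
t 8.42 pos [0.5573 0.0634 0.3961] heading -6.67 F [ 0.7 -0.5 -2.2] w 0.0231 j [  2.  12.  68.  -0. 100.   9.]
shift [-3.9  0.8 -7.4] spin 0.33
0.004 0.02 3382 [0.534 0.174 0.011] [0.626 0.266 0.014] [0.568 0.219 0.013]
0.19 0.215 38 [0.57  0.177 0.207] [0.58  0.181 0.213] [0.575 0.179 0.211]
0.215 0.235 12 [0.569 0.164 0.226] [0.577 0.167 0.234] [0.574 0.164 0.23 ]
0.235 0.262 342 [0.569 0.164 0.245] [0.581 0.183 0.261] [0.574 0.177 0.254]
0.262 0.29 459 [0.569 0.183 0.263] [0.583 0.195 0.289] [0.576 0.189 0.277]
0.29 0.32 588 [0.571 0.195 0.291] [0.583 0.205 0.315] [0.577 0.201 0.304]
0.32 0.338 340 [0.569 0.204 0.321] [0.586 0.21  0.328] [0.577 0.206 0.325]
```

View pics/w7.png

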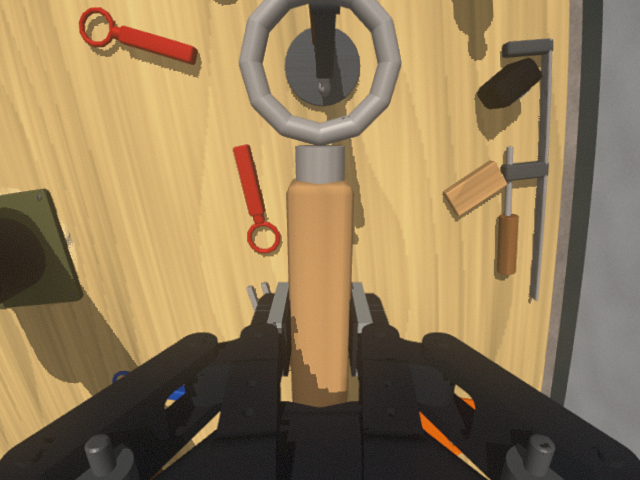

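The tip shows at (323,88) through the ring and the gate runs up from it, so the hook's axis is at about 85°. I'm aligning the ring over the tip, then going partway down to check.

Run:
```python
from h import *
go([.5653,.0754,.265],-5)
```

```text
t 8.47 pos [0.5572 0.0631 0.3963] heading -6.69 F [-0.3 -0.5 -1.2] w 0.0227 j [  2.  12.  68.  -0. 100.   9.]
shift [131.3  13.3   6.9] spin -1.69
```

{"op": "apply_moves", "data": {
  "deltas": [
    [0,7,7,-1.6],
    [0,6,0,0],
    [25,0,0,0],
    [30,0,0,0],
    [30,0,0,0],
    [25,0,0,0],
    [12,0,0,0],
    [0,0,0,0],
    [0,0,0,0]
  ]
}}

```text
t: 9.22
position: [0.5653, 0.0764, 0.275]
eef_rot: [[-0.002, 0.088, 0.996], [-0.0, 0.996, -0.088], [-1.0, -0.0, -0.002]]
force: [0.5, -0.6, -0.6]
grip_width: 0.0227
```

Run:
```python
from h import *
go([.5653,.0754,.174],-5)
snap('wrist','w8')
Z=np.load('pics/w8.npz');P=world('wrist','w8'); T=(P-Z['pos'])@Z['R'].reshape(3,3)
m=np.zeros((480,640),bool); m[0:150,260:380]=1
for lo,hi in((.19,.235),(.235,.262),(.262,.275)):
    k=m&(P[...,2]>lo)&(P[...,2]<hi); Q=P[k];
    if len(Q)>3: print(lo,hi,len(Q),np.percentile(Q,3,axis=0).round(4),np.percentile(Q,97,axis=0).round(4),np.median(T[k],0).round(4))
k=(T[...,0]<-.02)&(T[...,0]>-.045)&(T[...,1]>.075); q=T[k]; k2=np.abs(q[:,1]-.097)<.006; print('ring',np.percentile(q[k2],[1,99],axis=0).round(4))
```

```text
t 9.22 pos [0.5653 0.0764 0.275 ] heading -5.04 F [ 0.5 -0.6 -0.6] w 0.0227 j [ 3. 15. 81.  0. 85.  8.]
shift [101.   -1.    0.2] spin -0.04
0.19 0.235 125 [0.5701 0.1637 0.2066] [0.5801 0.1815 0.2335] [0.0636 0.1033 0.0008]
0.235 0.262 883 [0.5688 0.1642 0.2461] [0.5815 0.1825 0.2612] [0.0207 0.1016 0.0008]
0.262 0.275 634 [0.5691 0.1824 0.2625] [0.5824 0.1886 0.2746] [0.0065 0.1097 0.0008]
ring [[-0.0404  0.0911 -0.0264]
 [-0.0351  0.1028  0.0276]]
```

View pics/w8.png

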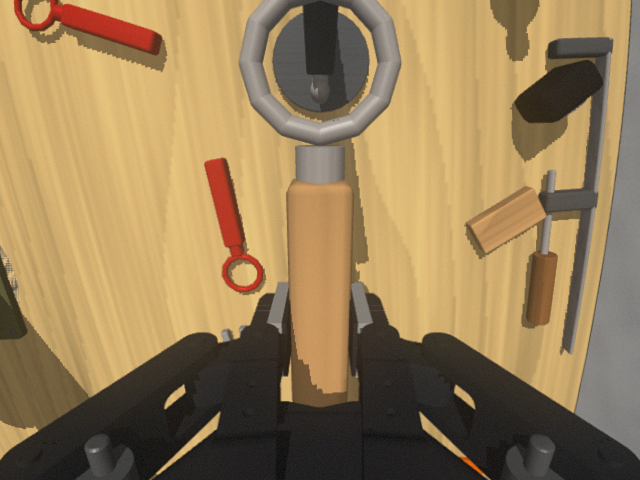

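{"op": "apply_moves", "data": {
  "deltas": [
    [10,0,0,0],
    [10,0,0,0],
    [10,0,0,0],
    [10,0,0,0],
    [8,0,0,0],
    [0,0,0,0]
  ]
}}

```text
t: 9.77
position: [0.5635, 0.0759, 0.2248]
eef_rot: [[-0.005, 0.088, 0.996], [-0.001, 0.996, -0.088], [-1.0, -0.002, -0.005]]
force: [-0.8, -1.2, -1.7]
grip_width: 0.0229
```

Run:
```python
from h import *
go([.5653,.0764,.176],-5)
snap('wrist','w9')
```

```text
t 9.77 pos [0.5635 0.0759 0.2248] heading -5.03 F [-0.8 -1.2 -1.7] w 0.0229 j [ 3. 17. 85. -0. 78.  8.]
shift [48.8  0.7  2. ] spin -0.03
```

View pics/w9.png

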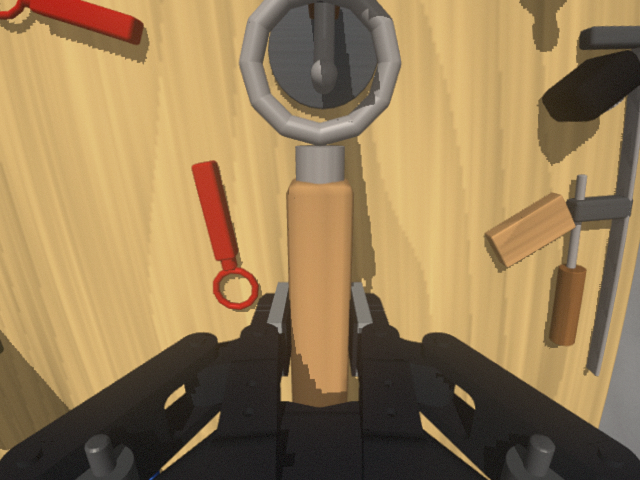

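The tip at (322,72) is inside the ring and the gate has been pushed in. I'll continue down.

{"op": "apply_moves", "data": {
  "deltas": [
    [9,0,1,0],
    [9,0,0,0],
    [9,0,0,0],
    [8,0,0,0],
    [6,0,0,0],
    [0,0,0,0],
    [0,0,0,0]
  ]
}}

```text
t: 10.4
position: [0.566, 0.0765, 0.1859]
eef_rot: [[-0.001, 0.088, 0.996], [0.0, 0.996, -0.088], [-1.0, 0.0, -0.001]]
force: [0.1, -0.4, -0.8]
grip_width: 0.0229
```

Run:
```python
from h import *
go([.5653,.0764,.176],-5)
snap('wrist','w10');snap('side','side10')
P=world('wrist','w10')
Z=np.load('pics/w10.npz'); T=(P-Z['pos'])@Z['R'].reshape(3,3)
m=np.zeros((480,640),bool); m[0:130,270:370]=1
for lo,hi in((.19,.207),(.207,.222),(.222,.24),(.24,.262)):
    k=m&(P[...,2]>lo)&(P[...,2]<hi); Q=P[k];
    if len(Q)>3: print(lo,hi,len(Q),np.percentile(Q,3,axis=0).round(4),np.percentile(Q,97,axis=0).round(4))
b=cv2.imread('pics/side10.png'); cv2.imwrite('pics/s10c.png',cv2.resize(b[100:240,230:400],None,fx=4,fy=4,interpolation=cv2.INTER_CUBIC))
```

```text
t 10.4 pos [0.566  0.0765 0.1859] heading -5.02 F [ 0.1 -0.4 -0.8] w 0.0229 j [ 3. 18. 89.  0. 73.  8.]
shift [ 9.9 -0.2 -0.7] spin -0.02
0.19 0.207 60 [0.5706 0.1827 0.2038] [0.5807 0.1872 0.2069]
0.207 0.222 389 [0.559  0.1521 0.2074] [0.5918 0.1889 0.222 ]
0.222 0.24 2533 [0.5573 0.1493 0.2223] [0.5916 0.1904 0.2331]
0.24 0.262 2810 [0.5692 0.1641 0.2457] [0.581  0.1802 0.2563]
```

View pics/w10.png

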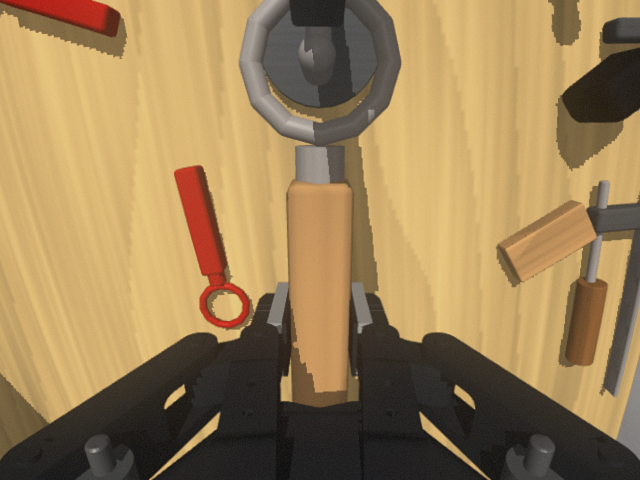

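View pics/s10c.png

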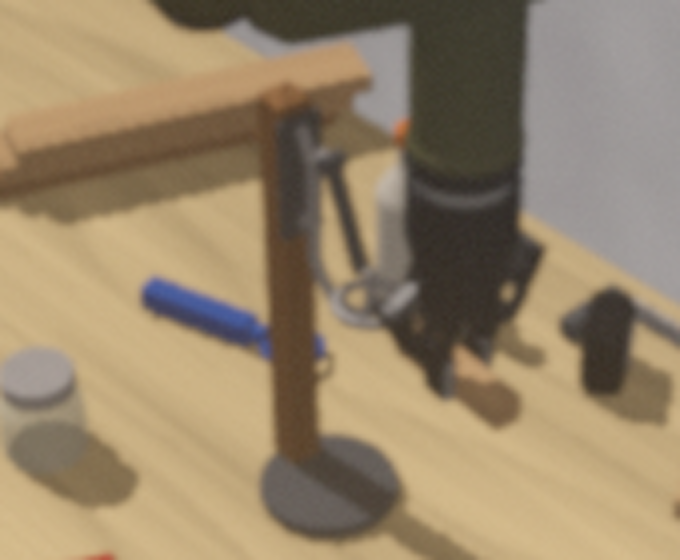

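The side view shows the ring on the hook with the gate shut above it. I'll lower it onto the bar.

{"op": "apply_moves", "data": {
  "deltas": [
    [3,0,0,0],
    [3,0,0,0],
    [2,0,0,0],
    [0,0,0,0],
    [0,0,0,0]
  ]
}}

```text
t: 10.92
position: [0.5662, 0.0763, 0.1784]
eef_rot: [[-0.0, 0.088, 0.996], [-0.0, 0.996, -0.088], [-1.0, -0.0, -0.0]]
force: [0.5, -0.6, -1.1]
grip_width: 0.023
```

{"op": "apply_moves", "data": {
  "deltas": [
    [2,0,0,0],
    [0,0,0,0]
  ]
}}

```text
t: 11.08
position: [0.5663, 0.0763, 0.1764]
eef_rot: [[-0.0, 0.088, 0.996], [-0.0, 0.996, -0.088], [-1.0, -0.0, -0.0]]
force: [-0.2, 0.2, 0.0]
grip_width: 0.0229
```

{"op": "apply_moves", "data": {
  "deltas": [
    [0,0,0,0],
    [0,0,0,0],
    [0,0,0,0],
    [0,0,0,0],
    [0,0,0,0],
    [0,0,0,0],
    [0,0,0,0],
    [0,0,0,0]
  ],
  "jaw": 1
}}

```text
t: 11.75
position: [0.5664, 0.0764, 0.1766]
eef_rot: [[0.0, 0.088, 0.996], [0.0, 0.996, -0.088], [-1.0, 0.0, 0.0]]
force: [0.3, -0.2, -0.5]
grip_width: 0.0852
```

Run:
```python
from h import *
go([.5653,.0764,.3],-5)
snap('wrist','w11');snap('side','side11')
b=cv2.imread('pics/side11.png'); cv2.imwrite('pics/s11c.png',cv2.resize(b[100:240,230:400],None,fx=4,fy=4,interpolation=cv2.INTER_CUBIC))
```

```text
t 11.75 pos [0.5664 0.0764 0.1766] heading -5.03 F [ 0.3 -0.2 -0.5] w 0.0852 j [ 3. 19. 89.  0. 72.  8.]
shift [-123.4   -0.    -1.1] spin -0.03
```

View pics/w11.png

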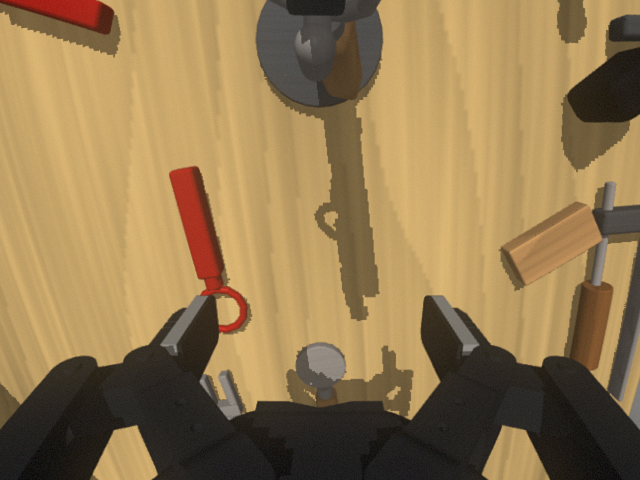

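View pics/s11c.png

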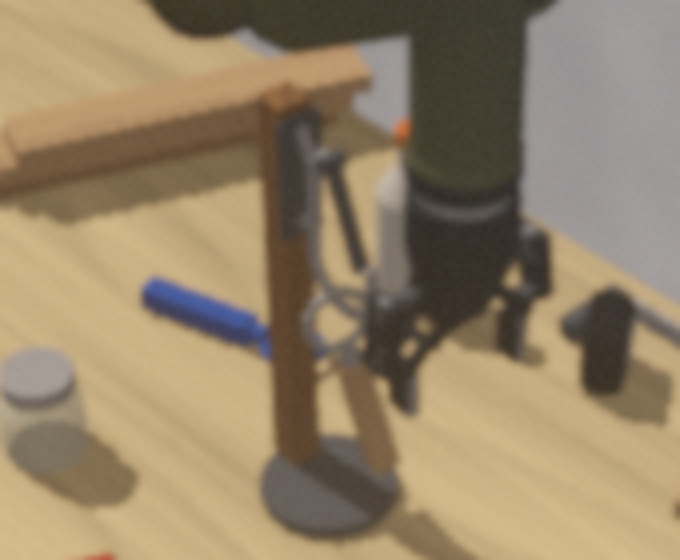

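The stick hangs on the hook, still swinging, with the handle pointing down. I'll back straight away and up so it can settle.

{"op": "apply_moves", "data": {
  "deltas": [
    [0,-10,0,0],
    [0,-25,0,0],
    [0,-30,0,0],
    [0,-30,0,0],
    [0,-30,0,0],
    [-20,-25,0,0],
    [-20,0,0,0],
    [0,0,0,0],
    [0,0,0,0],
    [0,0,0,0]
  ]
}}

```text
t: 12.68
position: [0.5527, -0.0731, 0.2161]
eef_rot: [[-0.001, 0.088, 0.996], [0.0, 0.996, -0.088], [-1.0, 0.0, -0.001]]
force: [-0.4, 0.7, 0.1]
grip_width: 0.0854
```

{"op": "apply_moves", "data": {
  "deltas": [
    [0,0,0,0],
    [0,0,0,0],
    [0,0,0,0],
    [0,0,0,0],
    [0,0,0,0],
    [0,0,0,0],
    [0,0,0,0],
    [0,0,0,0],
    [0,0,0,0],
    [0,0,0,0]
  ]
}}

```text
t: 13.52
position: [0.5532, -0.0731, 0.2167]
eef_rot: [[0.0, 0.088, 0.996], [-0.0, 0.996, -0.088], [-1.0, -0.0, 0.0]]
force: [0.6, -0.4, 0.5]
grip_width: 0.0854
```

{"op": "apply_moves", "data": {
  "deltas": [
    [0,0,0,0],
    [0,0,0,0],
    [0,0,0,0],
    [0,0,0,0],
    [0,0,0,0],
    [0,0,0,0],
    [0,0,0,0],
    [0,0,0,0],
    [0,0,0,0],
    [0,0,0,0]
  ]
}}

```text
t: 14.35
position: [0.5532, -0.0731, 0.2166]
eef_rot: [[0.0, 0.088, 0.996], [-0.0, 0.996, -0.088], [-1.0, 0.0, 0.0]]
force: [-0.6, 0.6, -0.9]
grip_width: 0.0853
```

{"op": "apply_moves", "data": {
  "deltas": [
    [0,0,0,0],
    [0,0,0,0],
    [0,0,0,0],
    [0,0,0,0],
    [0,0,0,0],
    [0,0,0,0],
    [0,0,0,0],
    [0,0,0,0],
    [0,0,0,0],
    [0,0,0,0]
  ]
}}

```text
t: 15.18
position: [0.5532, -0.0731, 0.2166]
eef_rot: [[-0.0, 0.088, 0.996], [0.0, 0.996, -0.088], [-1.0, 0.0, -0.0]]
force: [0.4, 0.1, 0.1]
grip_width: 0.0853
```

{"op": "apply_moves", "data": {
  "deltas": [
    [0,0,0,0],
    [0,0,0,0],
    [0,0,0,0],
    [0,0,0,0],
    [0,0,0,0],
    [0,0,0,0],
    [0,0,0,0],
    [0,0,0,0],
    [0,0,0,0],
    [0,0,0,0]
  ]
}}

```text
t: 16.02
position: [0.5532, -0.0731, 0.2166]
eef_rot: [[0.0, 0.088, 0.996], [0.0, 0.996, -0.088], [-1.0, 0.0, 0.0]]
force: [0.5, 0.8, -0.0]
grip_width: 0.0857
```

Run:
```python
from h import *
ims=[]
for i in range(5):
    s,p,d=snap('side','side12_%d'%i); ims.append(p[100:240,230:400].astype(int))
print(s['t'],[np.abs(ims[i+1]-ims[i]).max() for i in range(4)],[(np.abs(ims[i+1]-ims[i]).max(2)>40).sum() for i in range(4)])
cv2.imwrite('pics/s12c.png',cv2.resize(ims[-1].astype(np.uint8),None,fx=4,fy=4,interpolation=cv2.INTER_CUBIC))
P=world('side','side12_4')
box=(P[...,0]>.54)&(P[...,0]<.62)&(P[...,1]>.13)&(P[...,1]<.245)
for lo in np.arange(.02,.33,.02):
    Q=P[box&(P[...,2]>lo)&(P[...,2]<lo+.02)]
    if len(Q)>3: print(lo.round(2),len(Q),np.percentile(Q,3,axis=0).round(3),np.percentile(Q,97,axis=0).round(3))
```

```text
16.2167 [np.int64(18), np.int64(18), np.int64(17), np.int64(27)] [np.int64(0), np.int64(0), np.int64(0), np.int64(0)]
0.02 5 [0.566 0.192 0.034] [0.58  0.214 0.039]
0.04 47 [0.565 0.19  0.041] [0.587 0.212 0.059]
0.06 42 [0.564 0.189 0.061] [0.585 0.216 0.078]
0.08 45 [0.563 0.19  0.081] [0.583 0.213 0.099]
0.1 49 [0.562 0.19  0.101] [0.583 0.217 0.12 ]
0.12 46 [0.561 0.191 0.12 ] [0.584 0.216 0.139]
0.14 52 [0.561 0.192 0.141] [0.581 0.215 0.158]
0.16 51 [0.552 0.196 0.161] [0.59  0.216 0.179]
0.18 28 [0.548 0.193 0.181] [0.594 0.219 0.2  ]
0.2 95 [0.555 0.167 0.201] [0.589 0.227 0.219]
0.22 41 [0.568 0.161 0.221] [0.584 0.236 0.238]
0.24 80 [0.567 0.163 0.241] [0.583 0.244 0.259]
0.26 62 [0.569 0.182 0.261] [0.585 0.237 0.28 ]
0.28 62 [0.568 0.19  0.281] [0.584 0.245 0.299]
0.3 76 [0.566 0.199 0.301] [0.593 0.244 0.319]
0.32 64 [0.564 0.203 0.32 ] [0.596 0.245 0.338]
```

View pics/s12c.png

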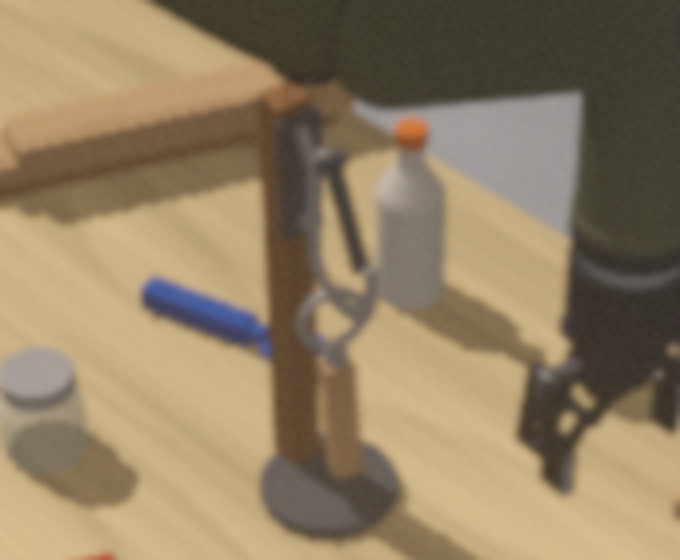

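The stick hangs vertically and still, with its ring centre about 0.19 m up and the gate on the tip.

Run:
```python
from h import *
print(hand_in())
```

```text
the job is handed in; nothing more can be done
None
```

The stick with the steel ring now hangs from the hook, released, with the gate shut behind it. I handed the job in at about 16 s of the 48 s allowed; no verdict is reported.

**What I did:** I gripped the stick by its handle, lifted it and levelled the ring over the hook's tip. I then lowered the ring past the gate, which sprang shut, rested it on the bottom bar, opened the gripper and backed off.

**Last checks:**
- **Stillness:** five side pictures over about 0.2 s showed no movement in the hook area beyond image noise.
- **Position:** the ring's centre is about 0.19 m above the bench and roughly 20 mm in front of the foot's middle, close to the hook's centre line.
- **Gate:** it appears shut on the tip in the side picture. I judged this from the pictures only, since the joint's angle is not reported.
- **Robot clear:** the gripper is about 0.27 m from the stick, and the force reading is only noise, under 1 N.

**What disagreed:**
- **Reported TCP:** it lies about 29 mm beyond the real finger ends. My first grip therefore closed on air above the handle without disturbing it. I measured the gap in the wrist camera's depth picture, went 30 mm lower and gripped properly.
- **Camera difference:** the top and wrist cameras differed by about 2.5 mm on the stick's position. I used the wrist camera's value.

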